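# Set out the toners for the next paint mix

## Robot

A 6-joint arm with a two-finger parallel gripper is mounted at the origin on the work surface. World frame = base frame: x ahead of the robot, y to its left, z up, the work surface at z = 0. Lengths are in m, angles in rad, forces in N, time in s.
With the tool pointing down it reaches from about 0.35 to 0.775 m from the base axis. Payload 7.3 kg.
Tool frame: the origin (TCP) lies between the finger pads; the fingertips stand 17 mm ahead of it and the grasp point (between the pads) lies 2 mm behind it; z points along the fingers, y is the line along which they close (so a half turn about z gives the same grasp; the last joint's range is limited). The gripper opens to 92 mm and grips with 3 to 60 N. Pads are 19 mm wide; open, the fingers measure 130 mm over their backs; the gripper's body (75 mm by 190 mm) begins 47 mm behind the grasp point.
Start: joints at [-1.439, 0.342, 1.524, -0, 1.275, -0.146], TCP at [0.144, -0.505, 0.244] pointing down, gripper open.
Joint ranges: [-2.53, 2.53], [-0.77, 2.02], [0.04, 2.7], [-1, 4.14], [0.28, 2.66], [-3.11, 3.11]. Speed limits (rad/s): [2.57, 2.57, 3.14, 3.14, 3.14, 3.14].

## Interface

Orientations are given as [roll, pitch, yaw] about the fixed x, y, z axes, in that order (R = Rz(yaw) Ry(pitch) Rx(roll)).
In Python, from cell import robot, optics gives the robot as it stands.
- The arm moves only by the tool play_rows, never from a script. Its argument "rows" is a list of rows, each a list of 7 numbers: the shift along the tool's x, y, z in cm, then the turn, a rotation vector about the tool's x, y, z in rad, then the opening, from 0 (shut) to 1 (fully open). In form: [[tx, ty, tz, wx, wy, wz, grip], ...]. A call has 1 to 20 rows; each row is the pose to reach, as a shift and turn from the pose commanded when the call began, along the tool's axes at that moment; what a row does not reach only later rows make up. A row lasts 1/10 s, in which the tool goes at most 50 mm and 8.59 degrees, less where a joint would pass 70% of its speed; a pose out of reach is approached as far as the arm can. A call with a gripper value outside its range is refused whole. The fingers move at their own pace and stop on an object; "squeeze" is the grip in N (left out, the last holds). Time passes only in rows, so rows that repeat a pose let the fingers close. It gives the time, the measured TCP pose, the force, the opening and the grip force at its end, in the units of the state.
- robot.observe(): the state, without advancing time (a new reading comes with each control period).
- optics.read_camera(name): name is "scene" or "side" or "wrist"; returns (picture, depth): 384x512x3 uint8, red, green, blue; 384x512 float32, m along the optical axis (not along the pixel's ray), 0 where there is no reading.
- optics.camera_model(name): a dict with "fx", "fy", "cx", "cy" (pixels), "origin" and "rotation" of the camera in the world; the wrist camera has in their place "tool_from_camera" (4x4, takes a point from camera to tool coordinates, whose origin is the TCP and whose axes are the flange's). Camera axes: x right, y up, looking along -z (the intrinsics and any distortion apply to the point x, -y, -z); pixel columns grow to the right and rows downward; lengths in m; the calibration is good to about 2 mm. A picture is of the moment at which its call begins: read the wrist's pose just before it. camera_model takes no time and is no camera call.
- robot.hand_in(): hands the job in; it is judged then, once.
The state is a dict: "time": time; "qpos": joint angles; "qvel": joint speeds; "joint_efforts": joint torques, N m; "tool_pos": TCP position; "tool_rot": TCP orientation; "contact_force": force on the tool from outside, world axes, zero at the start; "torque": the same for the moment, N m; "opening": finger opening in m; "grip_force": force on a finger pad.
Only numpy, scipy, OpenCV 4.12 (cv2) and the standard library are available. Lean on these libraries where they do the work, as an engineer would, in place of code of your own. Each camera call takes 0.05 s, during which the arm holds its last target. There are 200 camera calls.

## Task

Set out the next paint mix on the row of three coasters beside the scale: stand the wide round tin on the coaster nearest the scale, the flat-sided can on the coaster farthest from the scale, and the white bottle on the coaster between them, each upright and in the middle of its coaster. Stand the little jar upright on top of the wide tin, in the middle of its lid. Leave the steel mixing cup standing on the scale and the clear beaker standing where it is.

Things in the scene. Friction and masses are not known exactly. Their poses are not given: they have to be found in the camera images.
- tin_mid (a point): wide round tin: steel with a paper label and a flat lid, 62 mm across, 70 mm tall, about 0.3 kg, loose, upright on the bench; the point is at its centre, 35 mm above its foot, z up its axis
- bottle_mid (a point): white plastic bottle with a narrow black cap: body 42 mm across up to 68 mm above its foot, then a shoulder and a 25 mm wide cap to 100 mm, about 0.1 kg, loose, upright; the point is on its axis half-way up, 50 mm above its foot, z up
- can_mid (a point): flat-sided rectangular aluminium can with a small black screw cap off-centre on its top: 56 mm along its own x, 36 mm along its own y, 80 mm tall to its flat top and 90 mm to the top of the cap, about 0.2 kg, loose, upright, at any yaw; the point is on its vertical centre line, 45 mm above its foot, z up
- jar_mid (a point): little glass jar with a black lid: 40 mm across (lid 42 mm), 50 mm tall, about 0.08 kg, loose, upright; the point is on its axis half-way up, 25 mm above its foot, z up
- coaster_l: flat round grey coaster with a pale face, 80 mm across and 6 mm thick, fixed on the thin black rubber mat; origin at the centre of its underside, its top face is 6 mm above that (10 mm above the bench); the end coaster of the row towards +y (left as seen from the robot)
- coaster_m: flat round grey coaster with a pale face, 80 mm across and 6 mm thick, fixed on the thin black rubber mat; origin at the centre of its underside, its top face is 6 mm above that (10 mm above the bench); the middle coaster of the row; neighbouring centres are about 95 mm apart; the scale stands beyond one end of the row, to its left or to its right
- coaster_r: flat round grey coaster with a pale face, 80 mm across and 6 mm thick, fixed on the thin black rubber mat; origin at the centre of its underside, its top face is 6 mm above that (10 mm above the bench); the end coaster of the row towards -y (right as seen from the robot)
- scale: paint scale, fixed: grey base 170 x 190 x 30 mm, round steel pan 144 mm across whose top is 40 mm above the bench, a black display on a stem at its far side up to about 135 mm high; origin at the centre of its underside; it stands either to the left or to the right of the row of coasters
- cup: bystander: open steel mixing cup, 72 mm across the rim, 80 mm tall, loose, standing on the scale's pan; origin at the centre of its underside; to be left there
- beaker: bystander: small clear plastic beaker, 48 mm across the rim, 60 mm tall, loose, standing on the bench among the things to be moved; origin at the centre of its underside; to be left where it is

How it is judged:
By the outcome, as a careful person would: the job done as asked, in the order asked, and still so for the second after the job is handed in, with the robot touching nothing.
It also fails if it takes over 99 s, if anything falls off the work surface, if the arm or the gripper's body presses on something with over 40 N, if the wrist force passes 120 N, or if a joint passes its speed limit or range.

## Working session

There is one attempt and no reset: what is moved stays moved. The work goes in short steps, Python scripts to look and compute and a tool call to move; the robot and the scene stay as the last step left them, time stands still between calls to the robot, and variables do not carry over. Pictures are saved under pics/ and viewed, at most 14 in all, crops included, and the job is handed in when it is done.

Besides the shell and the picture viewer there is one more tool, called after "Request:" as name(argument=value, ...), one argument or row to a line, values as JSON. play_rows: Moves the arm, as the interface text tells. Its arguments: {"type":"object","properties":{"rows":{"type":"array"},"squeeze":{"type":"number"}},"required":["rows"]}

```bash
mkdir -p pics; ls
python3 - <<'E'
from cell import robot, optics
import cv2,numpy as np
s=robot.observe();print({k:np.round(v,3) for k,v in s.items()})
for n in("scene","side"):
    p,d=optics.read_camera(n);cv2.imwrite(f"pics/{n}0.png",p[:,:,::-1]);np.save(f"pics/{n}0.npy",d)
    print(n,optics.camera_model(n))
print(optics.camera_model("wrist"))
E
```

```text
pics
{'time': np.float64(0.0), 'qpos': array([-1.439,  0.343,  1.525, -0.   ,  1.275, -0.146]), 'qvel': array([-0.   , -0.001, -0.001,  0.   ,  0.001,  0.002]), 'joint_efforts': array([-1.0000e-03, -4.3124e+01, -2.4422e+01,  7.2000e-02,  5.6000e-02,
       -0.0000e+00]), 'tool_pos': array([ 0.144, -0.504,  0.243]), 'tool_rot': array([-3.14 , -0.   ,  0.278]), 'contact_force': array([ 0.265, -0.584,  0.408]), 'torque': array([-0.027, -0.038, -0.042]), 'grip_force': np.float64(0.0), 'opening': np.float64(0.092)}
scene {'fx': 365.5384703764826, 'fy': 365.5384703764826, 'cx': 258.1235702712726, 'cy': 192.83904125152114, 'origin': array([1.08966463, 0.13291072, 0.87472037]), 'rotation': array([0.63843789, 0.00937998, 1.80929811])}
side {'fx': 359.1850409367187, 'fy': 359.1850409367187, 'cx': 263.786728477496, 'cy': 190.6622475852358, 'origin': array([ 0.28600848, -0.58734055,  0.57684663]), 'rotation': array([ 0.88783479, -0.01267439, -0.40012428])}
{'fx': 279.2156596781009, 'fy': 279.2156596781009, 'cx': 254.76321900615343, 'cy': 191.43429624148834, 'tool_from_camera': array([[ 2.21209656e-04,  9.53212306e-01,  3.02301590e-01,
         8.18543876e-02],
       [ 9.99999974e-01, -2.25077022e-04, -2.20424357e-05,
        -1.79397883e-04],
       [ 4.70300205e-05,  3.02301587e-01, -9.53212331e-01,
        -1.40131256e-01],
       [ 0.00000000e+00,  0.00000000e+00,  0.00000000e+00,
         1.00000000e+00]])}
```

View pics/scene0.png

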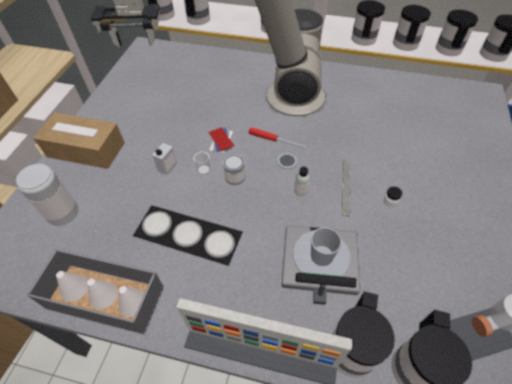

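View pics/side0.png

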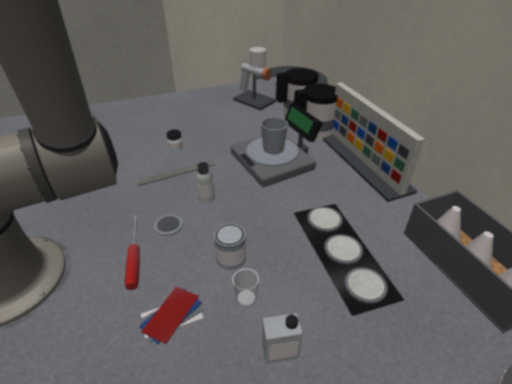

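The scene picture shows coasters at (157,223), (187,234), (219,244). The scale is on their right, which is +y, so coaster_l is nearest the scale. The can is at (165,158), beaker (203,163), tin (235,170), bottle (303,180) and jar (394,194).

The side picture agrees: can (281,338), beaker (246,287), tin (231,245), bottle (205,185), jar (174,138). Next I measure these from depth and rays.

```bash
cat > h.py <<'E'
import numpy as np,cv2
from scipy.spatial.transform import Rotation as R
from cell import robot,optics
def cam(n,state=None):
    m=optics.camera_model(n)
    if n=="wrist":
        T=np.eye(4);T[:3,:3]=R.from_euler('xyz',state['tool_rot']).as_matrix();T[:3,3]=state['tool_pos']
        T=T@m['tool_from_camera'];return m,T[:3,:3],T[:3,3]
    return m,R.from_euler('xyz',m['rotation']).as_matrix(),np.array(m['origin'])
def rays(m,Rm,uv):
    uv=np.atleast_2d(uv).astype(float)
    return np.c_[(uv[:,0]-m['cx'])/m['fx'],-(uv[:,1]-m['cy'])/m['fy'],-np.ones(len(uv))]@Rm.T
def onplane(c,uv,z):
    m,Rm,o=c;r=rays(m,Rm,uv);return o+r*((z-o[2])/r[:,2])[:,None]
def cloud(c,d):
    m,Rm,o=c;v,u=np.mgrid[:384,:512]
    P=o+rays(m,Rm,np.c_[u.ravel(),v.ravel()])*d.reshape(-1,1)
    P[d.ravel()<=0]=np.nan;return P.reshape(384,512,3)
E
python3 - <<'E'
from h import *
boxes={"scene":dict(can=(150,140,180,175),tin=(222,152,248,188),bottle=(293,165,313,197),jar=(384,184,405,205),cup=(308,225,342,262),beak=(192,148,213,177)),
"side":dict(can=(258,310,305,365),tin=(212,222,250,270),bottle=(192,160,218,205),jar=(164,127,186,152),cup=(258,116,290,157),beak=(230,268,262,308))}
for n in("scene","side"):
    P=cloud(cam(n),np.load(f"pics/{n}0.npy"));im=cv2.imread(f"pics/{n}0.png")
    print(n,"bench z",np.nanmedian(P[205:215,255:275,2]))
    for k,(a,b,c,d) in boxes[n].items():
        Q=P[b:d,a:c].reshape(-1,3);Q=Q[Q[:,2]>.012];zt=np.nanpercentile(Q[:,2],97)
        Tp=Q[Q[:,2]>zt-.006]
        print(k,len(Q),"ztop",zt.round(3),"top mid",((Tp.min(0)+Tp.max(0))/2).round(3),"size",np.ptp(Tp,0).round(3),"all",Q.min(0).round(3),Q.max(0).round(3))
    # coasters: bright low-saturation
    hsv=cv2.cvtColor(im,cv2.COLOR_BGR2HSV)
    mk=((hsv[...,2]>150)&(hsv[...,1]<60)).astype(np.uint8)
    for c in cv2.findContours(mk,0,1)[0]:
        if cv2.contourArea(c)>250:
            e=cv2.fitEllipse(c);X=onplane(cam(n),c[:,0],.010);print("pale",np.round(e[0]),((X.min(0)+X.max(0))/2).round(3),np.ptp(X,0).round(3))
E
```

```text
scene bench z 0.001571614836578361
can 490 ztop 0.09 top mid [ 0.437 -0.33   0.089] size [0.038 0.024 0.009] all [ 0.4   -0.352  0.012] [ 0.461 -0.305  0.094]
tin 529 ztop 0.075 top mid [ 0.419 -0.111  0.073] size [0.062 0.061 0.007] all [ 0.388 -0.142  0.012] [ 0.453 -0.08   0.076]
bottle 346 ztop 0.103 top mid [0.425 0.095 0.101] size [0.025 0.023 0.007] all [0.412 0.073 0.012] [0.448 0.115 0.105]
jar 268 ztop 0.054 top mid [0.405 0.353 0.052] size [0.045 0.039 0.007] all [0.382 0.332 0.012] [0.427 0.373 0.056]
cup 1158 ztop 0.122 top mid [0.644 0.181 0.121] size [0.071 0.07  0.01 ] all [0.551 0.135 0.028] [0.68  0.23  0.126]
beak 275 ztop 0.063 top mid [ 0.416 -0.214  0.061] size [0.048 0.047 0.008] all [ 0.392 -0.237  0.012] [ 0.439 -0.191  0.065]
pale [ 97. 365.] [ 1.021 -0.176  0.01 ] [0.131 0.544 0.   ]
pale [101. 293.] [ 0.857 -0.346  0.01 ] [0.075 0.241 0.   ]
pale [217. 298.] [ 0.802 -0.009  0.01 ] [0.199 0.573 0.   ]
pale [219. 243.] [ 0.655 -0.089  0.01 ] [0.073 0.072 0.   ]
pale [319. 258.] [0.634 0.185 0.01 ] [0.172 0.184 0.   ]
pale [187. 233.] [ 0.644 -0.183  0.01 ] [
[... 1385 characters left out ...]
.051 top mid [0.404 0.352 0.049] size [0.041 0.046 0.007] all [0.384 0.328 0.012] [0.425 0.375 0.052]
cup 1158 ztop 0.119 top mid [0.643 0.178 0.117] size [0.071 0.07  0.007] all [0.592 0.13  0.028] [0.717 0.27  0.121]
beak 775 ztop 0.06 top mid [ 0.414 -0.217  0.058] size [0.047 0.048 0.007] all [ 0.391 -0.241  0.012] [ 0.438 -0.193  0.061]
pale [280. 327.] [ 0.448 -0.297  0.01 ] [0.058 0.045 0.   ]
pale [366. 284.] [ 0.635 -0.279  0.01 ] [0.064 0.065 0.   ]
pale [343. 248.] [ 0.646 -0.185  0.01 ] [0.064 0.065 0.   ]
pale [229. 234.] [ 0.436 -0.058  0.01 ] [0.048 0.048 0.   ]
pale [325. 218.] [ 0.655 -0.09   0.01 ] [0.063 0.064 0.   ]
pale [394. 121.] [1.109 0.334 0.01 ] [0.025 0.465 0.   ]
```

```bash
cat >> h.py <<'E'
def go(p0,yaw0,p1,yaw1):
    "shift (cm, tool axes) and wz for tool-down poses"
    A=R.from_euler('xyz',[np.pi,0,yaw0]).as_matrix()
    return (A.T@(np.array(p1)-p0)*100).round(2),round(yaw0-yaw1,3)
E
python3 - <<'E'
from h import *
for n,(a,b,c,d) in dict(scene=(150,140,180,175),side=(258,310,305,365)).items():
    Q=cloud(cam(n),np.load(f"pics/{n}0.npy"))[b:d,a:c].reshape(-1,3)
    Q=Q[(Q[:,2]>.015)];r=cv2.minAreaRect(Q[:,:2].astype(np.float32)*1000);print(n,"all",np.round(r[0],1),np.round(r[1],1),r[2])
    Q=Q[(Q[:,2]>.074)&(Q[:,2]<.086)];r=cv2.minAreaRect(Q[:,:2].astype(np.float32)*1000);print(n,"top",np.round(r[0],1),np.round(r[1],1),r[2])
print(go([.144,-.505,.244],.278,[.42,-.1125,.2],np.pi/2))
E
```

```text
scene all [ 430.9 -327.8] [38.6 58.3] 76.69243621826172
scene top [ 430.5 -328.1] [37.6 57.8] 76.89434814453125
side all [ 430.1 -332. ] [37.5 56.1] 76.70188903808594
side top [ 430.3 -331.8] [36.8 56.4] 78.14938354492188
(array([ 37.31, -30.17,   4.4 ]), -1.293)
```

Request:
play_rows(
  rows=[
    [37.3, -30.2, 4.4, 0, 0, -1.293, 1],
    [37.3, -30.2, 4.4, 0, 0, -1.293, 1],
    [37.3, -30.2, 4.4, 0, 0, -1.293, 1],
    [37.3, -30.2, 4.4, 0, 0, -1.293, 1],
    [37.3, -30.2, 4.4, 0, 0, -1.293, 1],
    [37.3, -30.2, 4.4, 0, 0, -1.293, 1],
    [37.3, -30.2, 4.4, 0, 0, -1.293, 1],
    [37.3, -30.2, 4.4, 0, 0, -1.293, 1],
    [37.3, -30.2, 4.4, 0, 0, -1.293, 1],
    [37.3, -30.2, 4.4, 0, 0, -1.293, 1],
    [37.3, -30.2, 4.4, 0, 0, -1.293, 1],
    [37.3, -30.2, 4.4, 0, 0, -1.293, 1],
    [37.3, -30.2, 4.4, 0, 0, -1.293, 1],
    [37.3, -30.2, 4.4, 0, 0, -1.293, 1],
  ],
  squeeze=25,
)

```text
time: 1.5
tool_pos: [0.4194, -0.1131, 0.1998]
tool_rot: [-3.142, 0.0, 1.569]
contact_force: [-0.2, -0.3, -0.1]
opening: 0.0921
grip_force: 0.0
```

Run:
```python
from h import *
s=robot.observe();p,d=optics.read_camera("wrist")
print(s['time'],s['tool_pos'].round(4),s['tool_rot'].round(3),s['qpos'].round(2))
cv2.imwrite("pics/w1.png",p[:,:,::-1]);np.save("pics/w1.npy",d)
P=cloud(cam("wrist",s),d);Q=P.reshape(-1,3);Q=Q[(Q[:,2]>.064)&(Q[:,2]<.078)&(abs(Q[:,0]-.42)<.06)&(abs(Q[:,1]+.11)<.06)]
print(len(Q),((Q.min(0)+Q.max(0))/2).round(4),np.ptp(Q,axis=0).round(3))
```

```text
1.5 [ 0.4194 -0.1131  0.1998] [-3.142  0.     1.569] [-0.44  0.22  1.83 -0.    1.09 -0.44]
2868 [ 0.4198 -0.113   0.0683] [0.062 0.063 0.007]
```

View pics/w1.png

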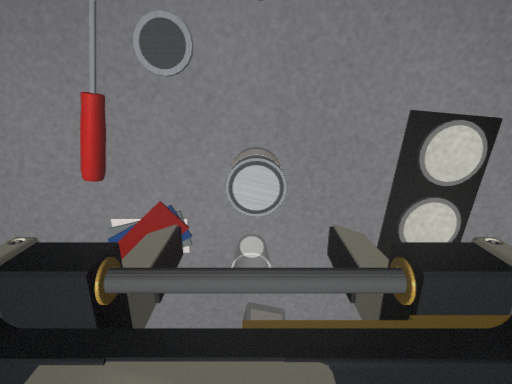

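The wrist picture shows the tin lid at (256,188), with coasters l (452,153) and m (430,223) on the right. The tin's depth centre is (0.420, -0.113), straight under the tool. I'll go down and grasp it.

Request:
play_rows(
  rows=[
    [0, 0, 5, 0, 0, 0, 1],
    [0, 0, 9, 0, 0, 0, 1],
    [0, 0, 12, 0, 0, 0, 1],
    [0, 0, 14, 0, 0, 0, 1],
    [0, 0, 15.7, 0, 0, 0, 1],
    [0, 0, 15.7, 0, 0, 0, 1],
    [0, 0, 15.7, 0, 0, 0, 0],
    [0, 0, 15.7, 0, 0, 0, 0],
    [0, 0, 15.7, 0, 0, 0, 0],
    [0, 0, 15.7, 0, 0, 0, 0],
    [0, 0, 15.7, 0, 0, 0, 0],
    [0, 0, 15.7, 0, 0, 0, 0],
    [0, 0, 15.7, 0, 0, 0, 0],
    [0, 0, 15.7, 0, 0, 0, 0],
  ],
  squeeze=25,
)

```text
time: 2.95
tool_pos: [0.4203, -0.1124, 0.0433]
tool_rot: [3.14, 0.001, 1.571]
contact_force: [-0.3, -0.0, 6.3]
opening: 0.0614
grip_force: 25.0
```

Request:
play_rows(
  rows=[
    [0, 0, -2, 0, 0, 0, 0],
    [0, 0, -4, 0, 0, 0, 0],
    [0.2, 2, -6, 0, 0, 0, 0],
    [0.5, 5, -7, 0, 0, 0, 0],
    [0.8, 8, -7, 0, 0, 0, 0],
    [1.1, 11, -7, 0, 0, 0, 0],
    [1.4, 14, -7, 0, 0, 0, 0],
    [1.7, 17, -7, 0, 0, 0, 0],
    [2.0, 20, -7, 0, 0, 0, 0],
    [2.2, 22, -7, 0, 0, 0, 0],
    [2.3, 23, -7, 0, 0, 0, 0],
    [2.3, 23.5, -6, 0, 0, 0, 0],
    [2.3, 23.5, -5, 0, 0, 0, 0],
    [2.3, 23.5, -4, 0, 0, 0, 0],
    [2.3, 23.5, -3, 0, 0, 0, 0],
    [2.3, 23.5, -2, 0, 0, 0, 0],
    [2.3, 23.5, -1.5, 0, 0, 0, 0],
    [2.3, 23.5, -1.2, 0, 0, 0, 0],
    [2.3, 23.5, -1.1, 0, 0, 0, 0],
    [2.3, 23.5, -1.1, 0, 0, 0, 0],
  ],
)

```text
time: 4.95
tool_pos: [0.6551, -0.0893, 0.054]
tool_rot: [3.141, 0.0, 1.571]
contact_force: [-0.1, -0.1, -2.6]
opening: 0.0617
grip_force: 25.0
```

Request:
play_rows(
  rows=[
    [0, 0, 0.1, 0, 0, 0, 0],
    [0, 0, 0.1, 0, 0, 0, 0],
    [0, 0, 0.1, 0, 0, 0, 1],
    [0, 0, 0.1, 0, 0, 0, 1],
    [0, 0, 0.1, 0, 0, 0, 1],
    [0, 0, 0.1, 0, 0, 0, 1],
    [0, 0, 0.1, 0, 0, 0, 1],
    [0, 0, 0, 0, 0, 0, 1],
    [0, 0, -2, 0, 0, 0, 1],
    [0, 0, -5, 0, 0, 0, 1],
    [0, 0, -9, 0, 0, 0, 1],
    [0, 0, -13, 0, 0, 0, 1],
    [0, 0, -15, 0, 0, 0, 1],
    [0, 0, -15, 0, 0, 0, 1],
  ],
)

```text
time: 6.35
tool_pos: [0.6565, -0.0895, 0.208]
tool_rot: [3.134, 0.002, 1.571]
contact_force: [0.6, -0.3, -0.1]
opening: 0.0916
grip_force: 0.0
```

Run:
```python
from h import *
s=robot.observe();p,d=optics.read_camera("wrist");print(s['tool_pos'].round(4),s['opening'])
c=cam("wrist",s);P=cloud(c,d);Q=P.reshape(-1,3);Q=Q[(Q[:,2]>.074)&(Q[:,2]<.088)&(abs(Q[:,0]-.655)<.05)&(abs(Q[:,1]+.09)<.05)]
print(((Q.min(0)+Q.max(0))/2).round(4),np.ptp(Q,axis=0).round(3))
cv2.imwrite("pics/w2.png",p[:,:,::-1])
hsv=cv2.cvtColor(p,cv2.COLOR_RGB2HSV);mk=((hsv[...,2]>150)&(hsv[...,1]<60)).astype(np.uint8)
for k in cv2.findContours(mk,0,1)[0]:
    if cv2.contourArea(k)>300:
        X=onplane(c,k[:,0],.01);print(k[:,0].mean(0).round(),((X.min(0)+X.max(0))/2).round(4),np.ptp(X,axis=0).round(3))
print(go([.655,-.0895,.203],np.pi/2,[.43,-.3305,.2],-.229))
```

```text
[ 0.6565 -0.0895  0.208 ] 0.0916065361692397
[ 0.6547 -0.0896  0.0782] [0.062 0.062 0.008]
[239. 303.] [ 0.6348 -0.2901  0.01  ] [0.067 0.041 0.   ]
[249. 225.] [ 0.651  -0.1685  0.01  ] [0.078 0.098 0.   ]
[252. 188.] [ 0.6548 -0.1111  0.01  ] [0.06  0.058 0.   ]
(array([-24.1, -22.5,   0.3]), 1.8)
```

View pics/w2.png

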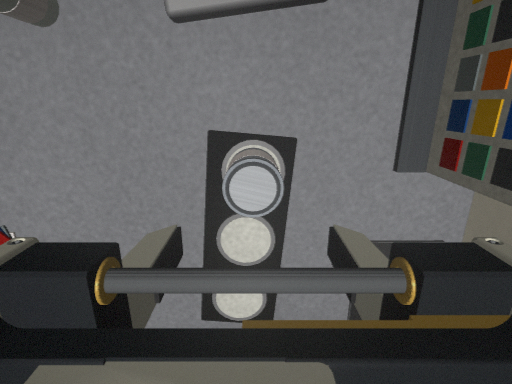

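The picture shows the tin's lid at (252,188), centred on coaster l; depth puts it at (0.655, -0.090). Coaster m (246,240) and coaster r (240,303) are still clear. Next is the can.

Request:
play_rows(
  rows=[
    [-24.1, -22.5, 0.4, 0, 0, 1.8, 1],
    [-24.1, -22.5, 0.4, 0, 0, 1.8, 1],
    [-24.1, -22.5, 0.4, 0, 0, 1.8, 1],
    [-24.1, -22.5, 0.4, 0, 0, 1.8, 1],
    [-24.1, -22.5, 0.4, 0, 0, 1.8, 1],
    [-24.1, -22.5, 0.4, 0, 0, 1.8, 1],
    [-24.1, -22.5, 0.4, 0, 0, 1.8, 1],
    [-24.1, -22.5, 0.4, 0, 0, 1.8, 1],
    [-24.1, -22.5, 0.4, 0, 0, 1.8, 1],
    [-24.1, -22.5, 0.4, 0, 0, 1.8, 1],
    [-24.1, -22.5, 0.4, 0, 0, 1.8, 1],
    [-24.1, -22.5, 0.4, 0, 0, 1.8, 1],
    [-24.1, -22.5, 0.4, 0, 0, 1.8, 1],
    [-24.1, -22.5, 0.4, 0, 0, 1.8, 1],
    [-24.1, -22.5, 0.4, 0, 0, 1.8, 1],
    [-24.1, -22.5, 0.4, 0, 0, 1.8, 1],
  ],
)

```text
time: 8.0
tool_pos: [0.4298, -0.3301, 0.1994]
tool_rot: [-3.141, 0.0, -0.227]
contact_force: [0.5, -0.4, 0.3]
opening: 0.0914
grip_force: 0.0
```

Run:
```python
from h import *
s=robot.observe();p,d=optics.read_camera("wrist");print(s['tool_pos'].round(4),s['tool_rot'].round(3))
c=cam("wrist",s);P=cloud(c,d);Q=P.reshape(-1,3);Q=Q[(Q[:,2]>.074)&(Q[:,2]<.086)&(abs(Q[:,0]-.43)<.06)&(abs(Q[:,1]+.33)<.06)]
r=cv2.minAreaRect(Q[:,:2].astype(np.float32)*1000);print(len(Q),r)
cv2.imwrite("pics/w3.png",p[:,:,::-1])
```

```text
[ 0.4298 -0.3301  0.1994] [-3.141  0.    -0.227]
1646 ((430.8744812011719, -330.5224914550781), (35.70689392089844, 55.413124084472656), 76.25533294677734)
```

View pics/w3.png

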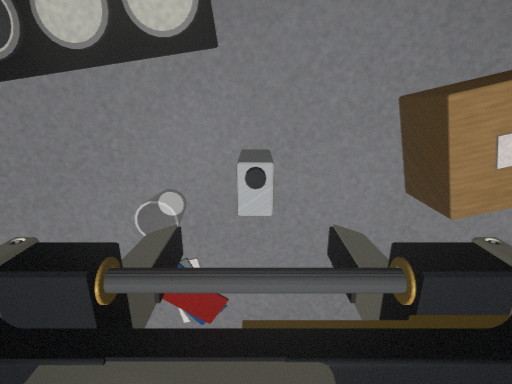

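The picture shows the can at (255,188), lined up with the fingers. The beaker is at about (160,215) and the wooden box is on the right. I'll check the box's clearance before going down.

Run:
```python
from h import *
s=robot.observe();p,d=optics.read_camera("wrist");P=cloud(cam("wrist",s),d)
A=R.from_euler('xyz',s['tool_rot']).as_matrix()
Q=P[60:225,395:].reshape(-1,3);L=(Q-s['tool_pos'])@A;k=(Q[:,2]>.02)&(abs(L[:,0])<.08)
print(k.sum(),"ymin",L[k,1].min(),"z",np.nanpercentile(Q[k,2],[50,99]))
Pb=cloud(cam("scene"),np.load("pics/scene0.npy"))[110:170,30:125].reshape(-1,3);print(np.nanpercentile(Pb,[2,98],axis=0).round(3))
for z in (.03,.06,.09):
    k=(Pb[:,2]>z);L=(Pb[k]-s['tool_pos'])@A;j=abs(L[:,0])<.09;print(z,j.sum(),L[j,1].min() if j.any() else None)
```

```text
10730 ymin 0.16488104997522793 z [0.0884709  0.09205698]
[[-0.07  -1.36  -0.494]
 [ 0.62  -0.494  0.163]]
0.03 1953 0.1614333487889027
0.06 1736 0.1616965394106935
0.09 1326 0.1630476273650157
```

Box is 160 mm away; clear.

Request:
play_rows(
  rows=[
    [0.1, 0, 4, 0, 0, 0, 1],
    [0.1, 0, 8, 0, 0, 0, 1],
    [0.1, 0, 11, 0, 0, 0, 1],
    [0.1, 0, 13, 0, 0, 0, 1],
    [0.1, 0, 14.5, 0, 0, 0, 1],
    [0.1, 0, 15.0, 0, 0, 0, 1],
    [0.1, 0, 15.0, 0, 0, 0, 1],
    [0.1, 0, 15.0, 0, 0, 0, 0],
    [0.1, 0, 15.0, 0, 0, 0, 0],
    [0.1, 0, 15.0, 0, 0, 0, 0],
    [0.1, 0, 15.0, 0, 0, 0, 0],
    [0.1, 0, 15.0, 0, 0, 0, 0],
    [0.1, 0, 15.0, 0, 0, 0, 0],
    [0.1, 0, 15.0, 0, 0, 0, 0],
    [0.1, 0, 15.0, 0, 0, 0, 0],
    [0.1, 0, 15.0, 0, 0, 0, 0],
    [0.1, 0, 15.0, 0, 0, 0, 0],
  ],
  squeeze=20,
)

```text
time: 9.8
tool_pos: [0.4308, -0.3304, 0.0497]
tool_rot: [3.141, 0.0, -0.229]
contact_force: [0.3, -1.3, 0.0]
opening: 0.0361
grip_force: 20.0
```

```bash
python3 -c "
from h import *
print(go([.431,-.331,.05],-.229,[.635,-.2785,.061],-.229))"
```

```text
(array([18.68, -9.74, -1.1 ]), 0.0)
```

Request:
play_rows(
  rows=[
    [0, 0, -2, 0, 0, 0, 0],
    [0, 0, -4, 0, 0, 0, 0],
    [1.5, -0.8, -6, 0, 0, 0, 0],
    [4, -2, -7, 0, 0, 0, 0],
    [7, -3.6, -7, 0, 0, 0, 0],
    [10, -5.2, -7, 0, 0, 0, 0],
    [13, -6.8, -7, 0, 0, 0, 0],
    [15.5, -8.1, -7, 0, 0, 0, 0],
    [17.5, -9.1, -7, 0, 0, 0, 0],
    [18.7, -9.7, -7, 0, 0, 0, 0],
    [18.7, -9.7, -6, 0, 0, 0, 0],
    [18.7, -9.7, -5, 0, 0, 0, 0],
    [18.7, -9.7, -4, 0, 0, 0, 0],
    [18.7, -9.7, -3, 0, 0, 0, 0],
    [18.7, -9.7, -2, 0, 0, 0, 0],
    [18.7, -9.7, -1.5, 0, 0, 0, 0],
    [18.7, -9.7, -1.2, 0, 0, 0, 0],
    [18.7, -9.7, -1.1, 0, 0, 0, 0],
    [18.7, -9.7, -1.0, 0, 0, 0, 0],
    [18.7, -9.7, -1.0, 0, 0, 0, 0],
  ],
)

```text
time: 11.8
tool_pos: [0.6352, -0.2785, 0.06]
tool_rot: [3.141, -0.001, -0.229]
contact_force: [-0.8, 0.1, -1.9]
opening: 0.0365
grip_force: 20.0
```

Request:
play_rows(
  rows=[
    [0, 0, 0, 0, 0, 0, 0],
    [0, 0, 0, 0, 0, 0, 1],
    [0, 0, 0, 0, 0, 0, 1],
    [0, 0, 0, 0, 0, 0, 1],
    [0, 0, 0, 0, 0, 0, 1],
    [0, 0, 0, 0, 0, 0, 1],
    [0, 0, 0, 0, 0, 0, 1],
    [0, 0, -2, 0, 0, 0, 1],
    [0, 0, -5, 0, 0, 0, 1],
    [0, 0, -9, 0, 0, 0, 1],
    [0, 0, -13, 0, 0, 0, 1],
    [0, 0, -14, 0, 0, 0, 1],
    [0, 0, -14, 0, 0, 0, 1],
  ],
)

```text
time: 13.1
tool_pos: [0.6358, -0.2789, 0.2022]
tool_rot: [3.14, -0.005, -0.229]
contact_force: [0.5, -0.4, -0.0]
opening: 0.0915
grip_force: 0.0
```

Run:
```python
from h import *
s=robot.observe();p,d=optics.read_camera("wrist");print(s['tool_pos'].round(4),s['opening'])
P=cloud(cam("wrist",s),d);Q=P.reshape(-1,3);Q=Q[(Q[:,2]>.084)&(Q[:,2]<.096)&(abs(Q[:,0]-.635)<.05)&(abs(Q[:,1]+.28)<.05)]
print(cv2.minAreaRect(Q[:,:2].astype(np.float32)*1000))
print(go([.635,-.2785,.2],-.229,[.425,.0935,.2],np.pi/2))
```

```text
[ 0.6358 -0.2789  0.2022] 0.09145814391525964
((635.428466796875, -278.326904296875), (36.04351806640625, 55.05609130859375), 77.13688659667969)
(array([-28.9 , -31.46,  -0.  ]), -1.8)
```

Request:
play_rows(
  rows=[
    [-28.9, -31.5, 0, 0, 0, -1.8, 1],
    [-28.9, -31.5, 0, 0, 0, -1.8, 1],
    [-28.9, -31.5, 0, 0, 0, -1.8, 1],
    [-28.9, -31.5, 0, 0, 0, -1.8, 1],
    [-28.9, -31.5, 0, 0, 0, -1.8, 1],
    [-28.9, -31.5, 0, 0, 0, -1.8, 1],
    [-28.9, -31.5, 0, 0, 0, -1.8, 1],
    [-28.9, -31.5, 0, 0, 0, -1.8, 1],
    [-28.9, -31.5, 0, 0, 0, -1.8, 1],
    [-28.9, -31.5, 0, 0, 0, -1.8, 1],
    [-28.9, -31.5, 0, 0, 0, -1.8, 1],
    [-28.9, -31.5, 0, 0, 0, -1.8, 1],
    [-28.9, -31.5, 0, 0, 0, -1.8, 1],
    [-28.9, -31.5, 0, 0, 0, -1.8, 1],
    [-28.9, -31.5, 0, 0, 0, -1.8, 1],
    [-28.9, -31.5, 0, 0, 0, -1.8, 1],
  ],
)

```text
time: 14.75
tool_pos: [0.425, 0.0939, 0.1994]
tool_rot: [-3.141, 0.0, 1.569]
contact_force: [0.2, 0.2, 0.4]
opening: 0.0919
grip_force: 0.0
```

Run:
```python
from h import *
s=robot.observe();p,d=optics.read_camera("wrist");print(s['tool_pos'].round(4),s['tool_rot'].round(3))
c=cam("wrist",s);P=cloud(c,d);Q=P.reshape(-1,3);Q=Q[(Q[:,2]>.09)&(Q[:,2]<.108)&(abs(Q[:,0]-.425)<.05)&(abs(Q[:,1]-.093)<.05)]
print(len(Q),((Q.min(0)+Q.max(0))/2).round(4),np.ptp(Q,axis=0).round(3))
```

```text
[0.425  0.0939 0.1994] [-3.141  0.     1.569]
596 [0.4256 0.0931 0.0956] [0.024 0.025 0.011]
```

Request:
play_rows(
  rows=[
    [0, 0, 4, 0, 0, 0, 1],
    [0, 0, 8, 0, 0, 0, 1],
    [0, 0, 11, 0, 0, 0, 1],
    [0, 0, 13, 0, 0, 0, 1],
    [0, 0, 14, 0, 0, 0, 1],
    [0, 0, 14.4, 0, 0, 0, 1],
    [0, 0, 14.4, 0, 0, 0, 1],
    [0, 0, 14.4, 0, 0, 0, 0],
    [0, 0, 14.4, 0, 0, 0, 0],
    [0, 0, 14.4, 0, 0, 0, 0],
    [0, 0, 14.4, 0, 0, 0, 0],
    [0, 0, 14.4, 0, 0, 0, 0],
    [0, 0, 14.4, 0, 0, 0, 0],
    [0, 0, 14.4, 0, 0, 0, 0],
    [0, 0, 14.4, 0, 0, 0, 0],
    [0, 0, 14.4, 0, 0, 0, 0],
    [0, 0, 14.4, 0, 0, 0, 0],
  ],
  squeeze=15,
)

```text
time: 16.5
tool_pos: [0.4253, 0.094, 0.0557]
tool_rot: [3.141, 0.0, 1.571]
contact_force: [0.6, -0.9, 0.3]
opening: 0.0419
grip_force: 15.0
```

Request:
play_rows(
  rows=[
    [0, 0, -3, 0, 0, 0, 0],
    [0, 0, -6, 0, 0, 0, 0],
    [-1, 1, -9, 0, 0, 0, 0],
    [-3, 2.5, -12, 0, 0, 0, 0],
    [-6, 5, -12, 0, 0, 0, 0],
    [-9, 7, -12, 0, 0, 0, 0],
    [-12, 9.5, -12, 0, 0, 0, 0],
    [-15, 12, -12, 0, 0, 0, 0],
    [-18, 14, -12, 0, 0, 0, 0],
    [-21, 16.5, -12, 0, 0, 0, 0],
    [-24, 19, -12, 0, 0, 0, 0],
    [-26, 20.5, -12, 0, 0, 0, 0],
    [-27.4, 21.7, -12, 0, 0, 0, 0],
    [-27.8, 22, -12, 0, 0, 0, 0],
    [-27.8, 22, -11, 0, 0, 0, 0],
    [-27.8, 22, -9, 0, 0, 0, 0],
    [-27.8, 22, -7, 0, 0, 0, 0],
    [-27.8, 22, -5, 0, 0, 0, 0],
    [-27.8, 22, -3.5, 0, 0, 0, 0],
    [-27.8, 22, -2.5, 0, 0, 0, 0],
  ],
)

```text
time: 18.5
tool_pos: [0.6441, -0.1829, 0.0791]
tool_rot: [-3.139, -0.001, 1.572]
contact_force: [-0.3, -0.5, -1.0]
opening: 0.0415
grip_force: 15.0
```

Request:
play_rows(
  rows=[
    [0, 0, 0.8, 0, 0, 0, 0],
    [0, 0, 1.3, 0, 0, 0, 0],
    [0, 0, 1.4, 0, 0, 0, 0],
    [0, 0, 1.5, 0, 0, 0, 0],
    [0, 0, 1.5, 0, 0, 0, 0],
    [0, 0, 1.5, 0, 0, 0, 0],
  ],
)

```text
time: 19.1
tool_pos: [0.6454, -0.1842, 0.0662]
tool_rot: [3.141, 0.0, 1.571]
contact_force: [-0.1, 0.3, -0.5]
opening: 0.0416
grip_force: 15.0
```

Request:
play_rows(
  rows=[
    [0, 0, 0, 0, 0, 0, 1],
    [0, 0, 0, 0, 0, 0, 1],
    [0, 0, 0, 0, 0, 0, 1],
    [0, 0, 0, 0, 0, 0, 1],
    [0, 0, 0, 0, 0, 0, 1],
    [0, 0, 0, 0, 0, 0, 1],
    [0, 0, -2, 0, 0, 0, 1],
    [0, 0, -5, 0, 0, 0, 1],
    [0, 0, -9, 0, 0, 0, 1],
    [0, 0, -13, 0, 0, 0, 1],
    [0, 0, -13.4, 0, 0, 0, 1],
    [0, 0, -13.4, 0, 0, 0, 1],
  ],
)

```text
time: 20.3
tool_pos: [0.6457, -0.1842, 0.2014]
tool_rot: [3.139, 0.001, 1.571]
contact_force: [0.4, -1.0, -0.9]
opening: 0.0919
grip_force: 0.0
```

Run:
```python
from h import *
s=robot.observe();p,d=optics.read_camera("wrist");print(s['tool_pos'].round(4))
P=cloud(cam("wrist",s),d);Q=P.reshape(-1,3);Q=Q[(Q[:,2]>.1)&(Q[:,2]<.118)&(abs(Q[:,0]-.645)<.05)&(abs(Q[:,1]+.184)<.04)]
print(len(Q),((Q.min(0)+Q.max(0))/2).round(4),np.ptp(Q,axis=0).round(3))
print(go([.645,-.1845,.2],np.pi/2,[.4045,.3525,.2],np.pi/2))
```

```text
[ 0.6457 -0.1842  0.2014]
635 [ 0.6452 -0.1851  0.1054] [0.024 0.025 0.011]
(array([ 53.7 , -24.05,  -0.  ]), 0.0)
```

Request:
play_rows(
  rows=[
    [53.7, -24.0, 0, 0, 0, 0, 1],
    [53.7, -24.0, 0, 0, 0, 0, 1],
    [53.7, -24.0, 0, 0, 0, 0, 1],
    [53.7, -24.0, 0, 0, 0, 0, 1],
    [53.7, -24.0, 0, 0, 0, 0, 1],
    [53.7, -24.0, 0, 0, 0, 0, 1],
    [53.7, -24.0, 0, 0, 0, 0, 1],
    [53.7, -24.0, 0, 0, 0, 0, 1],
    [53.7, -24.0, 0, 0, 0, 0, 1],
    [53.7, -24.0, 0, 0, 0, 0, 1],
    [53.7, -24.0, 0, 0, 0, 0, 1],
    [53.7, -24.0, 0, 0, 0, 0, 1],
    [53.7, -24.0, 0, 0, 0, 0, 1],
    [53.7, -24.0, 0, 0, 0, 0, 1],
    [53.7, -24.0, 0, 0, 0, 0, 1],
    [53.7, -24.0, 0, 0, 0, 0, 1],
  ],
)

```text
time: 21.95
tool_pos: [0.4057, 0.3517, 0.1992]
tool_rot: [-3.141, 0.001, 1.569]
contact_force: [-0.5, 0.2, -1.2]
opening: 0.092
grip_force: 0.0
```

Run:
```python
from h import *
s=robot.observe();p,d=optics.read_camera("wrist");print(s['tool_pos'].round(4),s['tool_rot'].round(3))
c=cam("wrist",s);P=cloud(c,d);Q=P.reshape(-1,3);Q=Q[(Q[:,2]>.044)&(Q[:,2]<.057)&(abs(Q[:,0]-.405)<.05)&(abs(Q[:,1]-.352)<.05)]
print(len(Q),((Q.min(0)+Q.max(0))/2).round(4),np.ptp(Q,axis=0).round(3))
```

```text
[0.4057 0.3517 0.1992] [-3.141e+00  1.000e-03  1.569e+00]
1133 [0.4055 0.352  0.0478] [0.041 0.041 0.007]
```

Request:
play_rows(
  rows=[
    [0, 0, 4, 0, 0, 0, 1],
    [0, 0, 8, 0, 0, 0, 1],
    [0, 0, 12, 0, 0, 0, 1],
    [0, 0, 15, 0, 0, 0, 1],
    [0, 0, 16.5, 0, 0, 0, 1],
    [0, 0, 17.3, 0, 0, 0, 1],
    [0, 0, 17.5, 0, 0, 0, 1],
    [0, 0, 17.5, 0, 0, 0, 0],
    [0, 0, 17.5, 0, 0, 0, 0],
    [0, 0, 17.5, 0, 0, 0, 0],
    [0, 0, 17.5, 0, 0, 0, 0],
    [0, 0, 17.5, 0, 0, 0, 0],
    [0, 0, 17.5, 0, 0, 0, 0],
    [0, 0, 17.5, 0, 0, 0, 0],
    [0, 0, 17.5, 0, 0, 0, 0],
    [0, 0, 17.5, 0, 0, 0, 0],
    [0, 0, 17.5, 0, 0, 0, 0],
  ],
  squeeze=12,
)

```text
time: 23.7
tool_pos: [0.4052, 0.353, 0.0248]
tool_rot: [3.141, -0.0, 1.571]
contact_force: [0.5, -0.3, 1.9]
opening: 0.0412
grip_force: 12.0
```

Request:
play_rows(
  rows=[
    [0, 0, -3, 0, 0, 0, 0],
    [0, 0, -6, 0, 0, 0, 0],
    [0, 0, -9, 0, 0, 0, 0],
    [-1, 0.6, -12, 0, 0, 0, 0],
    [-4, 2.3, -14, 0, 0, 0, 0],
    [-8, 4.5, -15, 0, 0, 0, 0],
    [-12, 6.8, -15, 0, 0, 0, 0],
    [-16, 9, -15, 0, 0, 0, 0],
    [-20, 11.3, -15, 0, 0, 0, 0],
    [-24, 13.6, -15, 0, 0, 0, 0],
    [-28, 15.8, -15, 0, 0, 0, 0],
    [-32, 18.1, -15, 0, 0, 0, 0],
    [-36, 20.4, -15, 0, 0, 0, 0],
    [-39, 22, -15, 0, 0, 0, 0],
    [-42, 23.8, -15, 0, 0, 0, 0],
    [-43.8, 24.8, -15, 0, 0, 0, 0],
    [-44.2, 25, -15, 0, 0, 0, 0],
    [-44.2, 25, -14, 0, 0, 0, 0],
    [-44.2, 25, -12, 0, 0, 0, 0],
    [-44.2, 25, -11, 0, 0, 0, 0],
  ],
)

```text
time: 25.7
tool_pos: [0.6535, -0.0872, 0.1324]
tool_rot: [-3.138, -0.001, 1.572]
contact_force: [-0.2, 0.1, -1.6]
opening: 0.0417
grip_force: 12.0
```

Request:
play_rows(
  rows=[
    [0, 0, 0.8, 0, 0, 0, 0],
    [0, 0, 1.6, 0, 0, 0, 0],
    [0, 0, 2.2, 0, 0, 0, 0],
    [0, 0, 2.6, 0, 0, 0, 0],
    [0, 0, 2.8, 0, 0, 0, 0],
    [0, 0, 2.9, 0, 0, 0, 0],
    [0, 0, 2.9, 0, 0, 0, 0],
    [0, 0, 2.9, 0, 0, 0, 0],
  ],
)

```text
time: 26.5
tool_pos: [0.6553, -0.0891, 0.106]
tool_rot: [3.141, 0.0, 1.571]
contact_force: [0.4, 0.3, -2.0]
opening: 0.0414
grip_force: 12.0
```

Request:
play_rows(
  rows=[
    [0, 0, 0.1, 0, 0, 0, 0],
    [0, 0, 0.1, 0, 0, 0, 0],
    [0, 0, 0.1, 0, 0, 0, 1],
    [0, 0, 0.1, 0, 0, 0, 1],
    [0, 0, 0.1, 0, 0, 0, 1],
    [0, 0, 0.1, 0, 0, 0, 1],
    [0, 0, 0.1, 0, 0, 0, 1],
    [0, 0, 0.1, 0, 0, 0, 1],
    [0, 0, -2, 0, 0, 0, 1],
    [0, 0, -5, 0, 0, 0, 1],
    [0, 0, -9, 0, 0, 0, 1],
    [0, 0, -12, 0, 0, 0, 1],
    [0, -4, -13, 0, 0, 0, 1],
    [0, -9, -13, 0, 0, 0, 1],
    [0, -14, -13, 0, 0, 0, 1],
    [0, -18, -13, 0, 0, 0, 1],
    [0, -18, -13, 0, 0, 0, 1],
    [0, -18, -13, 0, 0, 0, 1],
  ],
)

```text
time: 28.3
tool_pos: [0.4752, -0.0892, 0.2365]
tool_rot: [3.14, 0.001, 1.57]
contact_force: [0.7, -0.4, -0.2]
opening: 0.0918
grip_force: 0.0
```

Run:
```python
from h import *
for n in("scene","side"):
    p,d=optics.read_camera(n);P=cloud(cam(n),d).reshape(-1,3);cv2.imwrite(f"pics/{n}9.png",p[:,:,::-1])
    for k,x,y,z in(("tin",.655,-.09,.080),("jar",.655,-.09,.130),("bottle",.645,-.184,.110),("can",.635,-.2785,.09),("cup",.643,.18,.12),("beaker",.415,-.2155,.06)):
        Q=P[(abs(P[:,0]-x)<.05)&(abs(P[:,1]-y)<.045)&(abs(P[:,2]-z)<.006)]
        if len(Q):print(n,k,len(Q),((Q.min(0)+Q.max(0))/2).round(3),np.ptp(Q,axis=0).round(3))
cv2.imwrite("pics/final.png",cv2.resize(np.hstack([cv2.imread("pics/scene9.png")[100:300,100:400],cv2.imread("pics/side9.png")[90:290,150:450]]),(800,267)))
```

```text
scene tin 220 [ 0.655 -0.088  0.08 ] [0.06  0.061 0.012]
scene jar 222 [ 0.654 -0.089  0.13 ] [0.043 0.041 0.011]
scene bottle 77 [ 0.646 -0.183  0.111] [0.026 0.025 0.01 ]
scene can 227 [ 0.635 -0.276  0.09 ] [0.059 0.045 0.012]
scene cup 191 [0.644 0.181 0.12 ] [0.073 0.07  0.011]
scene beaker 81 [ 0.414 -0.214  0.059] [0.048 0.046 0.011]
side tin 272 [ 0.654 -0.092  0.08 ] [0.062 0.062 0.012]
side jar 222 [ 0.655 -0.092  0.128] [0.043 0.04  0.008]
side bottle 115 [ 0.645 -0.186  0.107] [0.024 0.025 0.007]
side can 458 [ 0.631 -0.28   0.09 ] [0.055 0.044 0.012]
side cup 56 [0.634 0.181 0.117] [0.048 0.065 0.006]
side beaker 199 [ 0.414 -0.217  0.058] [0.047 0.047 0.007]
```

View pics/final.png

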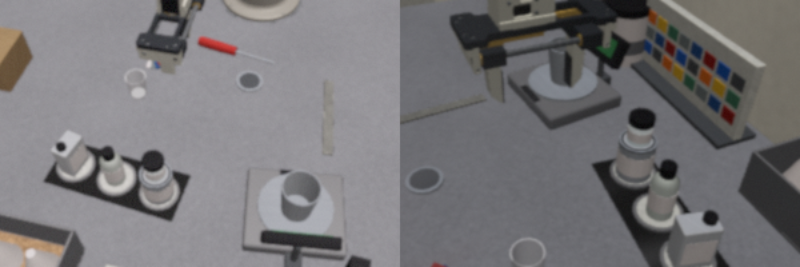

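Both views show all the items upright on their coasters: can at (70,158), bottle (113,170), and tin with the jar on top (155,180) in the left half. The cup and beaker haven't moved.

```bash
python3 -c "
from cell import robot
print(robot.hand_in())"
```

```text
the job is handed in; nothing more can be done
None
```

The job is handed in at about 28 s of the 99 s: the tin is on the coaster nearest the scale with the jar on its lid, the bottle is on the middle one, the can is on the farthest, all upright and centred to within a few mm, and the cup and beaker were left where they stood.

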